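# Put the flat mirror away in the bifold bedside cupboard

### The arm

A 7-joint arm with a two-finger parallel gripper is mounted at the origin on the work surface. World frame = base frame: x ahead of the robot, y to its left, z up, the work surface at z = 0. Lengths are in m, angles in rad, forces in N, time in s.
With the tool pointing down it reaches from about 0.4 to 0.925 m from the base axis. Payload 5.6 kg.
Tool frame: the origin (TCP) lies midway between the tips of the shut fingers; the grasp point (between the pads) lies 19 mm behind it; z points along the fingers, y is the line along which they close (so a half turn about z gives the same grasp; the last joint's range is limited). The gripper opens to 85 mm and grips with 20 to 120 N. Pads are 22 mm wide; open, the fingers measure 114 mm over their backs; the gripper's body (76 mm by 85 mm) begins 54 mm behind the grasp point. The pads swing forward as they close: fully open they stand 13 mm farther back than shut.
Start: joints at [-1.289, 0.468, -0.012, 1.603, 0.006, 1.071, -0.056], TCP at [0.207, 0.616, 0.231] pointing down, gripper open.
Joint ranges: [-2.53, 2.53], [-0.31, 2.02], [-1.57, 1.55], [0.28, 2.44], [-1.29, 4.43], [0.15, 1.84], [-2.92, 2.92]. Speed limits (rad/s): [2.57, 2.57, 3.14, 3.14, 3.14, 3.14, 3.14].

### API

Orientations are given as a unit quaternion [x, y, z, w].
In Python, from station import readout, optics, arm gives the robot as it stands.
- The arm moves only by the tool step_arm, never from a script. Its argument "steps" is a list of rows, each an object with "fingers": the closure, from 0 (fully open) to 1 (shut); "slide": the shift along the tool's x, y, z in m, a list of three; "twist": the turn, a rotation vector about the tool's x, y, z in rad, a list of three. In form: [{"fingers": fingers, "slide": [dx, dy, dz], "twist": [wx, wy, wz]}, ...]. A call has 1 to 5 rows; each row is the pose to reach, as a shift and turn from the pose commanded when the call began, along the tool's axes at that moment; what a row does not reach only later rows make up. A row lasts 1/10 s, in which the tool goes at most 50 mm and 8.59 degrees, less where a joint would pass 70% of its speed; a pose out of reach is approached as far as the arm can. A call with a gripper value outside its range is refused whole. The fingers move at their own pace and stop on an object; "newtons" is the grip in N (left out, the last holds). Time passes only in rows, so rows that repeat a pose let the fingers close. It gives the time, the measured TCP pose, the force, the opening and the grip force at its end, in the units of the state.
- readout.read_state(): the state, without advancing time (a new reading comes with each control period).
- optics.capture(name): name is "scene" or "top" or "wrist"; returns the picture (420x560x3 uint8, blue, green, red); there is no depth.
- optics.camera_info(name): a dict with "camera_matrix" (3x3 intrinsics, pixels), "cam_to_world" (4x4, takes a point from camera to world coordinates). Camera axes: x right, y down, z forward; pixel columns grow to the right and rows downward; lengths in m; the calibration is good to about 2 mm. A picture is of the moment at which its call begins: read the wrist's pose just before it. camera_info takes no time and is no camera call; for the wrist camera it gives the pose at the moment of the call.
- arm.hand_in(): hands the job in; it is judged then, once.
The state is a dict: "clock": time; "joints": joint angles; "qd": joint speeds; "joint_efforts": joint torques, N m; "ee_pos": TCP position; "tcp_rot": TCP orientation; "contact_force": force on the tool from outside, world axes, zero at the start; "moment": the same for the moment, N m; "gripper_width": finger opening in m; "finger_force": force on a finger pad.
Only numpy, scipy, OpenCV 4.12 (cv2) and the standard library are available. Lean on these libraries where they do the work, as an engineer would, in place of code of your own. Each camera call takes 0.05 s, during which the arm holds its last target. There are 200 camera calls.

### The job

First pull the white bifold door of the small cupboard fully open by its brass handle, so that both panels fold flat together at the side, and leave it open. Then slide the thin framed mirror along the marble top until its end sticks out a good 3 cm past the front edge (the side facing the robot), take it by that overhanging end and lay it flat on the cupboard's upper shelf, completely inside behind the line of the door. Do not tip or drop the mirror, and leave everything else on the chest and table where it stands.

Things in the scene. Friction and masses are not known exactly. Their poses are not given: they have to be found in the camera images.
- chest: Fixed low dark-red chest with a white marble top, 300 (x) x 330 (y) x 100 mm high. Origin: centre of its underside; -x is its front, facing the robot. Marble surface at z = 100 mm, its front edge at x = -150 mm; the slab is 18 mm thick and overhangs the body by 8 mm. Candle and cream jar stand near the front corners, vase and clock near the back ones, either way round.
- mirror: Loose thin rectangular mirror in a dark wooden frame, 150 (x) x 66 (y) x 4 mm, about 90 g, lying glass up on the marble, its long x axis pointing roughly away from the robot. Origin: centre of its underside. It slides under a fingertip that presses on it (felt-backed: friction only about 0.3 on the polished marble).
- mirror_near (a point): Middle of the mirror's short end at its -x side, the end nearer the robot at the start (75 mm from the origin, mid-thickness).
- mirror_far (a point): Middle of the mirror's other short end, +x side.
- cupboard: Fixed wooden cupboard, 200 (x) x 280 (y) x 165 mm high, walls 12 mm. Origin: centre of its underside. Its front, the plane x = -100 mm, faces the robot and has a white bifold door. The roof board (z = 153 to 165 mm) begins only at x = -50 mm, so fingers can reach in behind the front from above. A brass track 8 mm high runs along the foot of the front.
- door (a joint): Angle (rad) of the first door panel: 0 closed (at the start), 1.45 fully open; about 1 N at the handle moves it, it stays where left. Two panels, each 128 wide, 12 thick, z = 13 to 160 mm. The first closed runs from its hinge to -y and swings towards the robot; the second, hung on its free edge, folds behind it by twice the angle, its far edge in the track.
- door_handle (a point): Grip point, z = 143 mm, on the brass handle of the first panel: an upright round post 12 mm thick, z = 98 (bracket) to 161 mm (free top). It stands 35 mm in front of the panel's outer face, 100 mm along the panel from the hinge axis and 47 mm in front of that axis, and moves with the panel.
- door_axis (a point): On the first panel's vertical hinge axis, at its lower end (inner face of the panel): cupboard x = -102, y = +128, z = 13 mm. The panel turns about it.
- bay (a point): Point on the upper shelf's surface, mid-way (in y) in the opening left by the folded door: cupboard x = 0, y = -28, z = 115 mm. The shelf is 10 mm thick, from x = -75 (25 mm behind the front) to the back wall at x = +88, y = -128 to +128 mm. With the door at 1.4 rad, y = -128 to +70 mm is free; the panels stick out 130 mm in front.
- candle: Loose candle in an aluminium tin, 50 mm diameter, 38 mm high, near one front corner of the chest. Origin at the centre of its underside. Leave alone.
- cream_jar: Loose blue jar with a white cap, 48 mm diameter, 42 mm high, near the other front corner of the chest. Origin at the centre of its underside. Leave alone.
- vase: Loose small white vase full of pink and cream peonies, about 100 mm across the blooms and 110 mm high, near a back corner of the chest. Origin at the centre of its underside. Leave alone.
- clock: Loose black alarm clock 35 x 60 x 60 mm near the other back corner of the chest. Origin at the centre of its underside. Leave alone.
- book: Loose closed blue notebook 90 x 130 x 24 mm lying on the table between the robot and the furniture. Leave alone.
- tumbler: Loose green glass tumbler 70 mm across, 95 mm high, standing on the table to the right. Leave alone.
- remote: Loose black remote control 140 x 42 x 16 mm lying on the table to the left. Leave alone.
Mind the look-alikes: they are no part of the job. What is meant by the mirror is not blue or pink, and is the larger of those in its own colour.

How it is judged:
By the outcome, as a careful person would: the job done as asked, in the order asked, and still so for the second after the job is handed in, with the robot touching nothing.
It also fails if it takes over 72 s, if anything falls off the work surface, if the arm or the gripper's body presses on something with over 40 N, if the wrist force passes 120 N, or if a joint passes its speed limit or range.

## Working session

There is one attempt and no reset: what is moved stays moved. The work goes in short steps, Python scripts to look and compute and a tool call to move; the robot and the scene stay as the last step left them, time stands still between calls to the robot, and variables do not carry over. Pictures are saved under pics/ and viewed, at most 10 in all, crops included, and the job is handed in when it is done.

Besides the shell and the picture viewer there is one more tool, called after "Emit:" as name(argument=value, ...), one argument or row to a line, values as JSON. step_arm: Moves the arm, as the interface text tells. Its arguments: {"type":"object","properties":{"steps":{"type":"array","items":{"type":"object","properties":{"fingers":{"type":"number"},"slide":{"type":"array","items":{"type":"number"}},"twist":{"type":"array","items":{"type":"number"}}}}},"newtons":{"type":"number"}},"required":["steps"]}

```bash
mkdir -p pics; ls
python3 - <<'E'
from station import readout, optics
import cv2, numpy as np
a=optics.capture("scene"); b=optics.capture("top")
cv2.imwrite("pics/scene.png",a); cv2.imwrite("pics/top.png",b)
np.set_printoptions(precision=4,suppress=True)
for n in("scene","top","wrist"):
    i=optics.camera_info(n); print(n,i["camera_matrix"],i["cam_to_world"])
print(readout.read_state())
E
```

```text
pics
scene [[495.5718   0.     277.4075]
 [  0.     495.5718 213.514 ]
 [  0.       0.       1.    ]] [[ 0.5033  0.5902 -0.6312  1.4161]
 [ 0.8641 -0.3335  0.377  -0.684 ]
 [ 0.012  -0.7352 -0.6778  1.1175]
 [ 0.      0.      0.      1.    ]]
top [[494.308    0.     282.2959]
 [  0.     494.308  201.7868]
 [  0.       0.       1.    ]] [[-0.0236 -0.99    0.139   0.2797]
 [-0.9996  0.0254  0.0116 -0.1289]
 [-0.015  -0.1387 -0.9902  1.5531]
 [ 0.      0.      0.      1.    ]]
wrist [[303.1652   0.     279.1032]
 [  0.     303.1652 214.2934]
 [  0.       0.       1.    ]] [[ 0.3197  0.9151  0.2457  0.1448]
 [ 0.9475 -0.3082 -0.0849  0.6374]
 [-0.0019  0.26   -0.9656  0.3724]
 [ 0.      0.      0.      1.    ]]
{'clock': 0.1, 'joints': array([-1.289 ,  0.4683, -0.0116,  1.6036,  0.006 ,  1.0714, -0.0563]), 'qd': array([-0.0001, -0.0004,  0.001 , -0.0025, -0.0009, -0.0012, -0.0019]), 'joint_efforts': array([  0.0011, -53.3527,   0.0215, -25.1967,   0.0115,   0.0044,
         0.    ]), 'ee_pos': array([0.2073, 0.6155, 0.2304]), 'tcp_rot': array([ 0.1617,  0.9868, -0.0008, -0.0001]), 'contact_force': array([-0.4581, -0.0104,  0.4887]), 'moment': array([0.0335, 0.0201, 0.0084]), 'finger_force': 0.0, 'gripper_width': 0.08529018518012618}
```

View pics/scene.png

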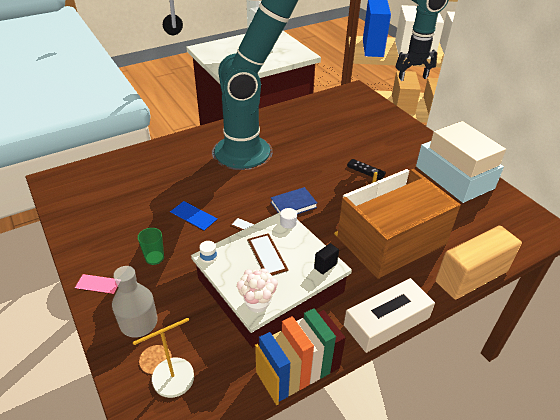

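View pics/top.png

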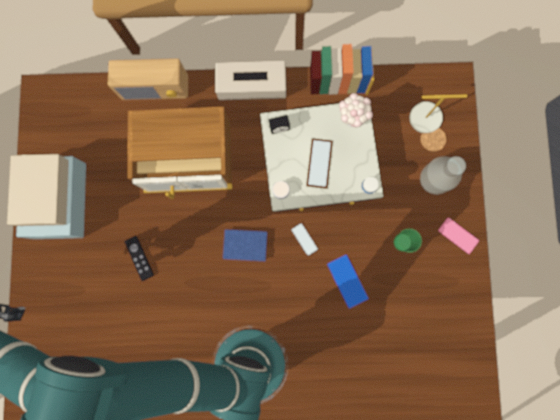

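The scene and top views show these candidates for the mirror in the top view:
- The brown-framed glass on the marble at (320,163).
- A small white plate on the table at (305,239).
- A blue one at (347,281).
- A pink one at (458,235).

The framed one on the marble fits: it is neither blue nor pink, and it is the larger of the two white ones. The cupboard is at about (178,150) with its brass handle at about (170,192). I'll confirm both in an enlarged crop.

```bash
cat > h.py <<'E'
from station import readout, optics
import cv2, numpy as np
from scipy.spatial.transform import Rotation as R
np.set_printoptions(precision=4,suppress=True)
def onplane(name,uv,z,info=None):
    i=info or optics.camera_info(name); K=i["camera_matrix"]; T=i["cam_to_world"]
    uv=np.atleast_2d(np.float64(uv)); d=np.c_[uv,np.ones(len(uv))]@np.linalg.inv(K).T@T[:3,:3].T
    o=T[:3,3]; return o+d*((z-o[2])/d[:,2])[:,None]
def proj(name,p,info=None):
    i=info or optics.camera_info(name); K=i["camera_matrix"]; T=i["cam_to_world"]
    c=(np.atleast_2d(p)-T[:3,3])@T[:3,:3]; q=c@K.T; return q[:,:2]/q[:,2:]
def tool(goal,yaw=None):
    "shift along tool axes to world goal"
    s=readout.read_state(); r=R.from_quat(s["tcp_rot"])
    return r.inv().apply(np.array(goal)-s["ee_pos"])
E
python3 - <<'E'
import cv2,numpy as np
b=cv2.imread("pics/top.png")
c=cv2.resize(b[95:215,115:395],None,fx=2.85,fy=2.85,interpolation=cv2.INTER_CUBIC)
cv2.imwrite("pics/crop.png",c); print(c.shape)
E
```

```text
(342, 798, 3)
```

View pics/crop.png

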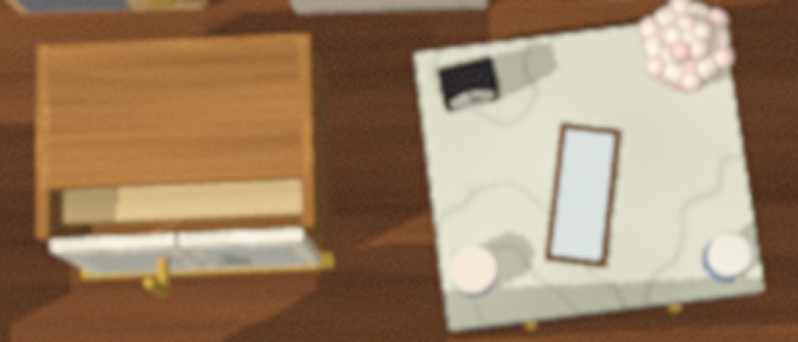

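The crop confirms it: the glass-in-brown-frame mirror is at crop (584,195), corners about (563,124), (619,131), (604,266) and (548,259). The door is closed, with the handle at about (163,270). Next I'll measure.

```bash
python3 - <<'E'
from h import *
f=lambda l:np.array(l)/2.85+[115,95]
b=cv2.imread("pics/top.png")
def show(n,uv,z):
    p=onplane("top",uv,z); print(n,p.tolist() if 0 else p.round(4).tolist()); return p
m=show("mirror",f([(563,124),(619,131),(604,266),(548,259)]),.104)
print([np.linalg.norm(m[i]-m[i-1]) for i in range(4)], m.mean(0))
q=show("chest BL,FL?,FR,",f([(414,52),(448,330),(764,290),(445,290)]),.1)
print(np.linalg.norm(q[1]-q[0]),np.linalg.norm(q[2]-q[1]))
c=show("cup BL,BR,FR,FL",f([(38,47),(308,36),(313,232),(38,237)]),.165)
print([np.linalg.norm(c[i]-c[i-1]) for i in range(4)])
show("handle top",f([(163,262)]),.161)
show("candle",f([(472,266)]),.138); show("jar",f([(728,253)]),.142)
show("book",[(223,232),(267,260)],.024)
# brown frame mask
hsv=cv2.cvtColor(b,cv2.COLOR_BGR2HSV)
s=cv2.imread("pics/scene.png")
r=b[135:200,295:345]; mk=(cv2.cvtColor(r,cv2.COLOR_BGR2GRAY)<150).astype(np.uint8)
cs,_=cv2.findContours(mk,0,2); k=max(cs,key=cv2.contourArea); rc=cv2.minAreaRect(k); bx=cv2.boxPoints(rc)+[295,135]
p=show("mirror mask",bx,.104); print(p.mean(0),[np.linalg.norm(p[i]-p[i-1]) for i in range(4)])
# brass in scene near handle & top
for n,im,(u0,u1,v0,v1) in(("scene",s,(355,400,160,190)),("top",b,(155,185,180,205))):
    hh=cv2.cvtColor(im,cv2.COLOR_BGR2HSV)[v0:v1,u0:u1]; mk=(hh[...,0]>18)&(hh[...,0]<32)&(hh[...,1]>140)&(hh[...,2]>110)
    v,u=np.nonzero(mk); print(n,sorted(zip(v+v0,u+u0))[:6],len(v))
E
python3 - <<'E'
import cv2,numpy as np
a=cv2.imread("pics/scene.png")
cv2.imwrite("pics/crop2.png",cv2.resize(a[160:320,185:465],None,fx=2.85,fy=2.85,interpolation=cv2.INTER_CUBIC))
E
```

```text
mirror [[0.6732, -0.2075, 0.104], [0.664, -0.2663, 0.104], [0.5201, -0.2453, 0.104], [0.529, -0.1873, 0.104]]
[np.float64(0.14563918432668457), np.float64(0.05950435389103346), np.float64(0.14543917831568315), np.float64(0.0587107209361617)] [ 0.5965 -0.2266  0.104 ]
chest BL,FL?,FR, [[0.7578, -0.0512, 0.1], [0.4576, -0.0813, 0.1], [0.4911, -0.4108, 0.1], [0.4997, -0.0791, 0.1]]
0.3017416216349851 0.33121768546513064
cup BL,BR,FR,FL [[0.7527, 0.3312, 0.165], [0.7565, 0.0537, 0.165], [0.5521, 0.0501, 0.165], [0.5544, 0.3273, 0.165]]
[np.float64(0.19840589761817545), np.float64(0.27760078145837963), np.float64(0.20437380627441668), np.float64(0.2772693077287013)]
handle top [[0.5262, 0.2019, 0.161]]
candle [[0.5179, -0.1084, 0.138]]
jar [[0.5238, -0.3683, 0.142]]
book [[0.4045, 0.0752, 0.024], [0.3149, -0.0597, 0.024]]
mirror mask [[0.529, -0.1835, 0.104], [0.6754, -0.204, 0.104], [0.6663, -0.2681, 0.104], [0.5202, -0.2468, 0.104]]
[ 0.5977 -0.2256  0.104 ] [np.float64(0.06385217348964542), np.float64(0.14783462354854918), np.float64(0.06472542262922962), np.float64(0.1476381664400767)]
scene [(np.int64(172), np.int64(375)), (np.int64(172), np.int64(376)), (np.int64(173), np.int64(374)), (np.int64(173), np.int64(375)), (np.int64(173), np.int64(376)), (np.int64(174), np.int64(374))] 32
top [(np.int64(187), np.int64(171)), (np.int64(187), np.int64(172)), (np.int64(188), np.int64(171)), (np.int64(188), np.int64(172)), (np.int64(189), np.int64(171)), (np.int64(189), np.int64(172))] 64
```

View pics/crop2.png

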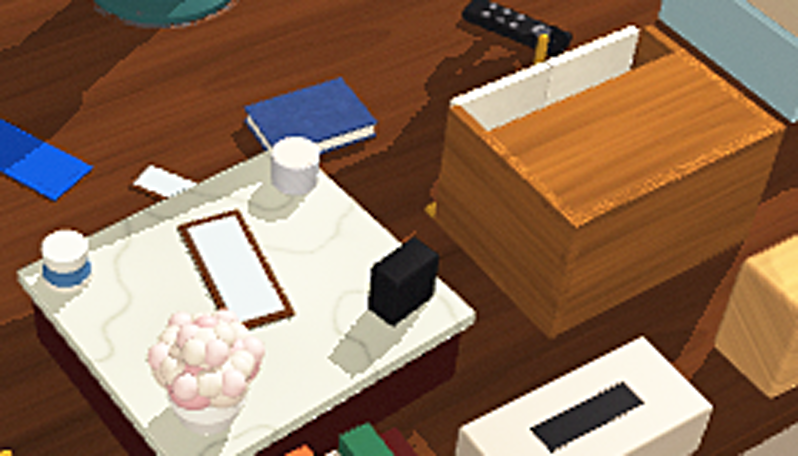

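Run:
```python
from h import *
print("handle top via top bulge",onplane("top",np.array([[148,281]])/2.85+[115,95],.161), "scene",onplane("scene",[[375.5,173]],.161))
print("box",onplane("top",[[85,238],[85,158]],0))
print("hover",tool([.30,.37,.28]),tool([.507,.215,.27]))
print("chest front knobs", onplane("top",np.array([[530,325],[675,308]])/2.85+[115,95],.06))
```

```text
handle top via top bulge [[0.5073 0.2168 0.161 ]] scene [[0.5147 0.2103 0.161 ]]
box [[0.3983 0.5153 0.    ]
 [0.657  0.5236 0.    ]]
hover [-0.1662 -0.2032 -0.0492] [-0.4118 -0.284  -0.0391]
chest front knobs [[ 0.4656 -0.1677  0.06  ]
 [ 0.48   -0.3229  0.06  ]]
```

Emit:
step_arm(
  steps=[
    {"fingers":0.3,"slide":[-0.166,-0.203,-0.049]},
    {"fingers":0.3,"slide":[-0.166,-0.203,-0.049]},
    {"fingers":0.3,"slide":[-0.166,-0.203,-0.049]},
    {"fingers":0.3,"slide":[-0.166,-0.203,-0.049]},
    {"fingers":0.3,"slide":[-0.166,-0.203,-0.049]},
  ],
)

```text
schema error: expected keys fingers, slide, twist
```

Emit:
step_arm(
  steps=[
    {"fingers":0.3,"slide":[-0.246,-0.081,0.01],"twist":[0,0,-0.325]},
    {"fingers":0.3,"slide":[-0.246,-0.081,0.01],"twist":[0,0,-0.325]},
    {"fingers":0.3,"slide":[-0.246,-0.081,0.01],"twist":[0,0,-0.325]},
    {"fingers":0.3,"slide":[-0.246,-0.081,0.01],"twist":[0,0,-0.325]},
    {"fingers":0.3,"slide":[-0.246,-0.081,0.01],"twist":[0,0,-0.325]},
  ],
)

```text
clock: 0.6
ee_pos: [0.4087, 0.4646, 0.2212]
tcp_rot: [-0.0, 1.0, -0.0, -0.0]
contact_force: [0.9, 0.5, 0.8]
gripper_width: 0.0602
finger_force: 0.0
```

Run:
```python
from h import *
s=readout.read_state(); print(s["clock"],s["ee_pos"],s["tcp_rot"],s["joints"],s["gripper_width"])
w=optics.capture("wrist"); cv2.imwrite("pics/w1.png",w); print(tool([.507,.215,.22]))
hh=cv2.cvtColor(w,cv2.COLOR_BGR2HSV); mk=((hh[...,0]>18)&(hh[...,0]<32)&(hh[...,1]>140)&(hh[...,2]>110)).astype(np.uint8)
n,l,st,ce=cv2.connectedComponentsWithStats(mk)
for k in range(1,n):
    if st[k,4]>60: print(st[k],ce[k])
print("pred post top, bottom",proj("wrist",[[.507,.215,.161],[.507,.215,.098]]))
```

```text
0.6 [0.4087 0.4646 0.2212] [-0.0001  1.     -0.0002 -0.0002] [-0.8928  0.4253 -0.014   1.6926  0.0068  1.0243  0.662 ] 0.06023500864182804
[-0.0919 -0.2405  0.0027]
[  0 287 163   8 646] [ 83.1099 290.7523]
[ 24 310  16  29 226] [ 31.2345 324.4602]
pred post top, bottom [[-27.89   341.1153]
 [ 34.958  298.3654]]
```

View pics/w1.png

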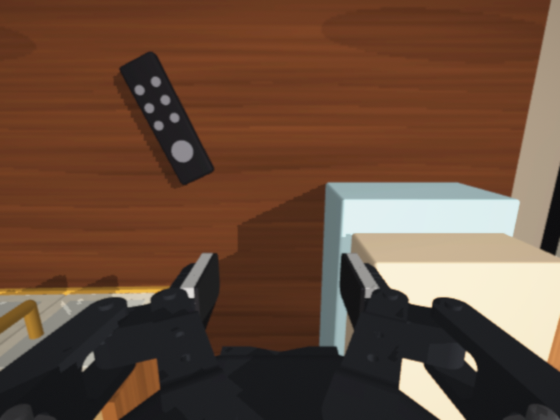

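The first call was refused because the twist key was missing, but the second moved the arm cleanly. The picture shows the remote at (165,120), the stacked boxes at the right and the handle at the left edge near (32,320). I'll move on to above the handle.

Emit:
step_arm(
  steps=[
    {"fingers":0.3,"slide":[0,-0.25,-0.03],"twist":[0,0,0]},
    {"fingers":0.3,"slide":[0,-0.25,-0.03],"twist":[0,0,0]},
    {"fingers":0.3,"slide":[-0.06,-0.25,-0.03],"twist":[0,0,0]},
    {"fingers":0.3,"slide":[-0.06,-0.25,-0.03],"twist":[0,0,0]},
    {"fingers":0.3,"slide":[-0.06,-0.25,-0.03],"twist":[0,0,0]},
  ],
)

```text
clock: 1.15
ee_pos: [0.4626, 0.2266, 0.2504]
tcp_rot: [-0.0, 1.0, 0.0, -0.0]
contact_force: [0.7, -0.4, 0.6]
gripper_width: 0.0596
finger_force: 0.0
```

Emit:
step_arm(
  steps=[
    {"fingers":0.3,"slide":[0,0,0],"twist":[0,0,0]},
    {"fingers":0.3,"slide":[0,0,0],"twist":[0,0,0]},
  ],
)

```text
clock: 1.35
ee_pos: [0.4628, 0.2275, 0.2503]
tcp_rot: [0.001, 1.0, 0.0, 0.0]
contact_force: [-0.4, 0.7, -0.1]
gripper_width: 0.0596
finger_force: 0.0
```

Run:
```python
from h import *
s=readout.read_state(); print(s["clock"],s["ee_pos"],s["tcp_rot"],s["joints"],s["gripper_width"])
w=optics.capture("wrist"); cv2.imwrite("pics/w2.png",w); print(tool([.507,.215,.22]))
hh=cv2.cvtColor(w,cv2.COLOR_BGR2HSV); mk=((hh[...,0]>18)&(hh[...,0]<32)&(hh[...,1]>140)&(hh[...,2]>110)).astype(np.uint8)
n,l,st,ce=cv2.connectedComponentsWithStats(mk)
for k in range(1,n):
    if st[k,4]>60: print(st[k],ce[k])
print("pred post top, bottom",proj("wrist",[[.507,.215,.161],[.507,.215,.098]]))
```

```text
1.35 [0.4628 0.2275 0.2503] [0.0015 1.     0.0001 0.    ] [-0.5897  0.2181  0.0786  1.9132 -0.0203  1.0108  1.0657] 0.05956771297126615
[-0.0449 -0.014   0.03  ]
[ 148  239  208   37 1052] [259.0409 248.4952]
pred post top, bottom [[261.5229 271.0434]
 [264.9287 244.1637]]
```

View pics/w2.png

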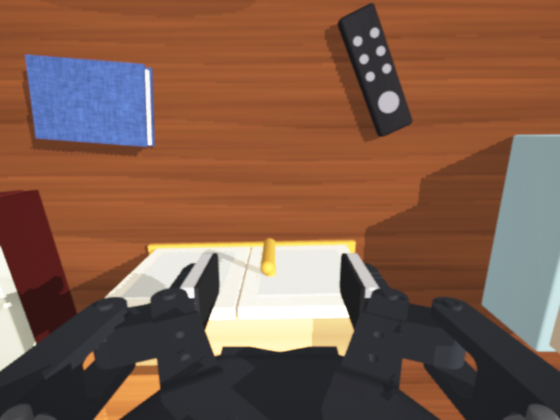

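The wrist view shows the handle post with its top at (268,268) and its foot at about (269,243). The door's meeting line is at about (247,280) and the track runs from (148,246) to (355,242).

Run:
```python
from h import *
h=onplane("wrist",[[268,268]],.161)[0]; print("handle",h,onplane("wrist",[[269,243]],.098))
t=onplane("wrist",[[148,248],[355,244]],.004); print("track",t, np.degrees(np.arctan2(*(t[1]-t[0])[:2])))
print(onplane("wrist",[[208,317],[352,315]],.16))
print(tool([h[0],h[1],.124]))
```

```text
handle [0.5043 0.2204 0.161 ] [[0.5057 0.2192 0.098 ]]
track [[0.5479 0.0506 0.004 ]
 [0.5423 0.3329 0.004 ]] -1.1490338200681887
[[0.5511 0.1676 0.16  ]
 [0.5492 0.293  0.16  ]]
[-0.0422 -0.0086  0.126 ]
```

Emit:
step_arm(
  steps=[
    {"fingers":0.3,"slide":[-0.042,-0.008,0.03],"twist":[0,0,0]},
    {"fingers":0.3,"slide":[-0.042,-0.008,0.06],"twist":[0,0,0]},
    {"fingers":0.3,"slide":[-0.042,-0.008,0.1],"twist":[0,0,0]},
    {"fingers":0.3,"slide":[-0.042,-0.008,0.126],"twist":[0,0,0]},
    {"fingers":0.3,"slide":[-0.042,-0.008,0.126],"twist":[0,0,0]},
  ],
)

```text
clock: 1.9
ee_pos: [0.5009, 0.2213, 0.12]
tcp_rot: [-0.002, 1.0, -0.002, -0.004]
contact_force: [-1.2, 0.6, -0.8]
gripper_width: 0.0597
finger_force: 0.0
```

Emit:
step_arm(
  steps=[
    {"fingers":1,"slide":[0,0,0],"twist":[0,0,0]},
    {"fingers":1,"slide":[0,0,0],"twist":[0,0,0]},
    {"fingers":1,"slide":[0,0,0],"twist":[0,0,0]},
    {"fingers":1,"slide":[0,0,0],"twist":[0,0,0]},
    {"fingers":1,"slide":[0,0,0],"twist":[0,0,0]},
  ],
  newtons=30,
)

```text
clock: 2.4
ee_pos: [0.5044, 0.2175, 0.1257]
tcp_rot: [0.001, 1.0, -0.002, -0.0]
contact_force: [-2.6, -8.1, 5.9]
gripper_width: 0.0107
finger_force: 29.3
```

Emit:
step_arm(
  steps=[
    {"fingers":1,"slide":[0.0098,0.005,0],"twist":[0,0,0.1]},
    {"fingers":1,"slide":[0.0191,0.011,0],"twist":[0,0,0.2]},
    {"fingers":1,"slide":[0.0278,0.0179,0],"twist":[0,0,0.3]},
    {"fingers":1,"slide":[0.0357,0.0256,0],"twist":[0,0,0.4]},
    {"fingers":1,"slide":[0.0428,0.034,0],"twist":[0,0,0.5]},
  ],
)

```text
clock: 2.9
ee_pos: [0.4621, 0.2535, 0.1257]
tcp_rot: [0.25, 0.968, 0.0, 0.001]
contact_force: [1.4, -3.4, 0.2]
gripper_width: 0.0112
finger_force: 29.6
```

Emit:
step_arm(
  steps=[
    {"fingers":1,"slide":[0.0098,0.005,0],"twist":[0,0,0.1]},
    {"fingers":1,"slide":[0.0191,0.011,0],"twist":[0,0,0.2]},
    {"fingers":1,"slide":[0.0278,0.0179,0],"twist":[0,0,0.3]},
    {"fingers":1,"slide":[0.0357,0.0256,0],"twist":[0,0,0.4]},
    {"fingers":1,"slide":[0.0428,0.034,0],"twist":[0,0,0.5]},
  ],
)

```text
clock: 3.4
ee_pos: [0.4424, 0.3049, 0.1258]
tcp_rot: [0.482, 0.876, 0.002, 0.002]
contact_force: [6.1, -1.9, -4.2]
gripper_width: 0.0111
finger_force: 29.4
```

Emit:
step_arm(
  steps=[
    {"fingers":1,"slide":[0.0098,0.005,0],"twist":[0,0,0.1]},
    {"fingers":1,"slide":[0.0191,0.011,0],"twist":[0,0,0.2]},
    {"fingers":1,"slide":[0.0278,0.0179,0],"twist":[0,0,0.3]},
    {"fingers":1,"slide":[0.0357,0.0256,0],"twist":[0,0,0.4]},
    {"fingers":1,"slide":[0.0393,0.0298,0],"twist":[0,0,0.45]},
  ],
)

```text
clock: 3.9
ee_pos: [0.4474, 0.3527, 0.1257]
tcp_rot: [0.665, 0.747, 0.001, 0.002]
contact_force: [1.8, -15.0, 9.3]
gripper_width: 0.0111
finger_force: 30.7
```

Emit:
step_arm(
  steps=[
    {"fingers":1,"slide":[0,0,0],"twist":[0,0,0]},
    {"fingers":1,"slide":[0,0,0],"twist":[0,0,0]},
  ],
)

```text
clock: 4.1
ee_pos: [0.4473, 0.3525, 0.1258]
tcp_rot: [0.664, 0.748, 0.002, 0.002]
contact_force: [6.1, -4.2, -0.8]
gripper_width: 0.0109
finger_force: 29.8
```

Emit:
step_arm(
  steps=[
    {"fingers":0.5,"slide":[0,0,0],"twist":[0,0,0]},
    {"fingers":0.5,"slide":[0,0,0],"twist":[0,0,0]},
    {"fingers":0.5,"slide":[0,0,0],"twist":[0,0,0]},
    {"fingers":0.5,"slide":[0,0,-0.03],"twist":[0,0,0]},
    {"fingers":0.5,"slide":[0,0,-0.06],"twist":[0,0,0]},
  ],
)

```text
clock: 4.6
ee_pos: [0.4435, 0.3539, 0.1844]
tcp_rot: [0.663, 0.749, -0.001, -0.0]
contact_force: [0.2, 0.4, 0.5]
gripper_width: 0.0427
finger_force: 0.0
```

Emit:
step_arm(
  steps=[
    {"fingers":0.5,"slide":[0,0,-0.05],"twist":[0,0,0]},
    {"fingers":0.5,"slide":[0,0,-0.1],"twist":[0,0,0]},
  ],
)

```text
clock: 4.8
ee_pos: [0.4436, 0.3539, 0.2857]
tcp_rot: [0.663, 0.749, -0.001, -0.0]
contact_force: [0.6, 0.5, -0.1]
gripper_width: 0.0427
finger_force: 0.0
```

Run:
```python
from h import *
s=readout.read_state(); print(s["clock"],s["ee_pos"],s["tcp_rot"],s["joints"],s["gripper_width"])
b=optics.capture("top"); a=optics.capture("scene")
cv2.imwrite("pics/t3.png",np.hstack([cv2.resize(b[90:260,80:280],None,fx=2,fy=2),cv2.resize(a[130:300,280:480],None,fx=2,fy=2)]))
for g in([.40,.05,.28],[.56,-.22,.2]): print(tool(g))
```

```text
4.8 [0.4436 0.3539 0.2857] [ 0.6629  0.7487 -0.0005 -0.0001] [-1.108   0.284   0.4616  1.7735 -0.1394  1.1175 -0.4796] 0.042692748598093314
[-0.2986 -0.0841  0.0082]
[-0.5867  0.0412  0.0869]
```

View pics/t3.png

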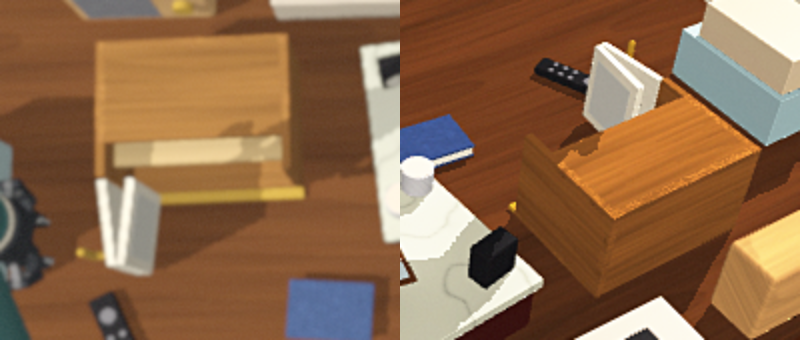

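The door is open: in the left half the panels are folded together in a narrow V at (128,225), with the handle tip at about (80,252), which is top-view pixel (120,216). I'll check the door angle from the handle, then plan the mirror push.

Run:
```python
from h import *
A=np.array([.550,.3205])
h=onplane("top",[[120.5,216]],.161)[0][:2]; r=h-A
print(h,np.linalg.norm(r), (np.degrees(np.arctan2(-.1008,-.0452))-np.degrees(np.arctan2(r[1],r[0])))%360*np.pi/180)
w=optics.capture("wrist"); hh=cv2.cvtColor(w,cv2.COLOR_BGR2HSV); mk=((hh[...,0]>18)&(hh[...,0]<32)&(hh[...,1]>140)&(hh[...,2]>110)).astype(np.uint8)
n,l,st,ce=cv2.connectedComponentsWithStats(mk)
for k in range(1,n):
    if st[k,4]>60: print(st[k],ce[k])
print(proj("wrist",[[.4473,.3525,.161],[.4473,.3525,.098]]))
cv2.imwrite("pics/w3.png",w)
```

```text
[0.4461 0.3489] 0.10766845005920664 1.4157860045856865
[271 195  12  34 270] [277.1481 210.8481]
[436 255  70  16 490] [465.0531 261.9918]
[316 300  14  47 393] [323.0076 327.257 ]
[[280.0984 211.9666]
 [279.6231 198.0369]]
```

Emit:
step_arm(
  steps=[
    {"fingers":1,"slide":[-0.049,0.008,0],"twist":[0,0,0]},
    {"fingers":1,"slide":[-0.098,0.015,0],"twist":[0,0,0]},
    {"fingers":1,"slide":[-0.147,0.022,0],"twist":[0,0,0]},
    {"fingers":1,"slide":[-0.196,0.03,0],"twist":[0,0,0]},
    {"fingers":1,"slide":[-0.245,0.038,0],"twist":[0,0,0]},
  ],
)

```text
clock: 5.45
ee_pos: [0.5109, 0.1137, 0.2832]
tcp_rot: [0.663, 0.749, -0.001, -0.001]
contact_force: [0.8, -0.1, 0.4]
gripper_width: 0.0001
finger_force: 0.0
```

Emit:
step_arm(
  steps=[
    {"fingers":1,"slide":[-0.049,0.008,0],"twist":[0,0,0]},
    {"fingers":1,"slide":[-0.098,0.015,0],"twist":[0,0,0]},
    {"fingers":1,"slide":[-0.147,0.022,0],"twist":[0,0,0]},
    {"fingers":1,"slide":[-0.196,0.03,0],"twist":[0,0,0]},
    {"fingers":1,"slide":[-0.245,0.038,0],"twist":[0,0,0]},
  ],
)

```text
clock: 5.95
ee_pos: [0.5786, -0.1244, 0.2829]
tcp_rot: [0.663, 0.749, -0.0, -0.001]
contact_force: [1.8, 0.3, 0.2]
gripper_width: -0.0001
finger_force: 0.0
```

Emit:
step_arm(
  steps=[
    {"fingers":1,"slide":[-0.04,0.005,0],"twist":[0,0,-0.14]},
    {"fingers":1,"slide":[-0.08,0.01,0],"twist":[0,0,-0.28]},
    {"fingers":1,"slide":[-0.107,0.015,0.03],"twist":[0,0,-0.42]},
    {"fingers":1,"slide":[-0.107,0.015,0.05],"twist":[0,0,-0.56]},
    {"fingers":1,"slide":[-0.107,0.015,0.05],"twist":[0,0,-0.7]},
  ],
)

```text
clock: 6.45
ee_pos: [0.604, -0.2276, 0.2288]
tcp_rot: [0.364, 0.931, -0.001, -0.004]
contact_force: [-0.0, 0.3, -0.6]
gripper_width: -0.0
finger_force: 0.0
```

Emit:
step_arm(
  steps=[
    {"fingers":1,"slide":[0,0,0],"twist":[0,0,-0.14]},
    {"fingers":1,"slide":[0,0,0],"twist":[0,0,-0.28]},
    {"fingers":1,"slide":[0,0,0],"twist":[0,0,-0.42]},
    {"fingers":1,"slide":[0,0,0.0],"twist":[0,0,-0.56]},
    {"fingers":1,"slide":[0,0,0],"twist":[0,0,-0.61]},
  ],
)

```text
clock: 6.95
ee_pos: [0.606, -0.227, 0.2326]
tcp_rot: [0.068, 0.998, 0.001, -0.001]
contact_force: [-0.6, -0.9, -0.1]
gripper_width: -0.0
finger_force: 0.0
```

Run:
```python
from h import *
s=readout.read_state(); print(s["clock"],s["ee_pos"],s["tcp_rot"],s["joints"],s["gripper_width"])
i=optics.camera_info("wrist"); w=optics.capture("wrist"); cv2.imwrite("pics/w4.png",w)
print("tip px",proj("wrist",s["ee_pos"],i),"pred near corners",proj("wrist",[[.529,-.185,.104],[.52,-.246,.104],[.675,-.205,.104],[.666,-.268,.104]],i))
print(tool([.605,-.227,.12]))
```

```text
6.95 [ 0.606  -0.227   0.2326] [ 0.0677  0.9977  0.0006 -0.0011] [ 0.0212  0.4757  0.3949  1.6288 -0.2016  1.08    1.9078] -4.566738088493023e-05
tip px [[277.988  267.3375]] pred near corners [[315.0213 113.8169]
 [242.3817 113.0174]
 [310.3966 272.8699]
 [245.0649 272.5442]]
[ 0.0007 -0.0002  0.1126]
```

View pics/w4.png

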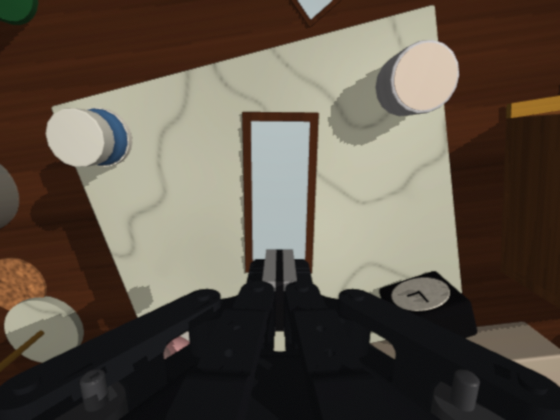

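The view shows the mirror's near corners at (243,113) and (318,113), and the marble's front edge from (55,107) to (433,7). The closed tips are above the mirror at (278,267).

Run:
```python
from h import *
n=onplane("wrist",[[243,113],[318,113]],.104); e=onplane("wrist",[[55,107],[433,7]],.1)
print(n,np.linalg.norm(n[1]-n[0])); print(e,np.linalg.norm(e[1]-e[0]))
d=(e[1]-e[0])[:2]; d/=np.linalg.norm(d); nor=np.array([d[1],-d[0]]); print(nor,(n[:,:2]-e[0,:2])@nor)
```

```text
[[ 0.52   -0.2455  0.104 ]
 [ 0.5287 -0.1825  0.104 ]] 0.06365109271141137
[[ 0.4931 -0.4047  0.1   ]
 [ 0.4613 -0.0833  0.1   ]] 0.32294509523763837
[0.9951 0.0984] [0.0425 0.0573]
```

Emit:
step_arm(
  steps=[
    {"fingers":1,"slide":[0,0,0.04],"twist":[0,0,0]},
    {"fingers":1,"slide":[0,0,0.08],"twist":[0,0,0]},
    {"fingers":1,"slide":[0,0,0.105],"twist":[0,0,0]},
    {"fingers":1,"slide":[0,0,0.115],"twist":[0,0,0]},
    {"fingers":1,"slide":[0,0,0.12],"twist":[0,0,0]},
  ],
)

```text
clock: 7.5
ee_pos: [0.606, -0.2273, 0.1127]
tcp_rot: [0.07, 0.998, 0.0, -0.001]
contact_force: [1.5, -0.5, 0.6]
gripper_width: -0.0
finger_force: 0.0
```

Emit:
step_arm(
  steps=[
    {"fingers":1,"slide":[0,0,0.001],"twist":[0,0,0]},
    {"fingers":1,"slide":[0,0,0.002],"twist":[0,0,0]},
    {"fingers":1,"slide":[0,0,0.003],"twist":[0,0,0]},
  ],
)

```text
clock: 7.8
ee_pos: [0.6075, -0.228, 0.1125]
tcp_rot: [0.07, 0.998, -0.0, 0.001]
contact_force: [0.3, -0.7, 0.3]
gripper_width: -0.0
finger_force: 0.0
```

Emit:
step_arm(
  steps=[
    {"fingers":1,"slide":[0,0,0.002],"twist":[0,0,0]},
    {"fingers":1,"slide":[0,0,0.004],"twist":[0,0,0]},
    {"fingers":1,"slide":[0,0,0.005],"twist":[0,0,0]},
    {"fingers":1,"slide":[0,0,0.006],"twist":[0,0,0]},
    {"fingers":1,"slide":[0,0,0.006],"twist":[0,0,0]},
  ],
)

```text
clock: 8.3
ee_pos: [0.6066, -0.2277, 0.105]
tcp_rot: [0.07, 0.998, 0.0, -0.0]
contact_force: [0.0, -0.4, -0.2]
gripper_width: -0.0
finger_force: 0.0
```

Emit:
step_arm(
  steps=[
    {"fingers":1,"slide":[0,0,0.001],"twist":[0,0,0]},
    {"fingers":1,"slide":[0,0,0.002],"twist":[0,0,0]},
    {"fingers":1,"slide":[0,0,0.002],"twist":[0,0,0]},
  ],
)

```text
clock: 8.6
ee_pos: [0.6071, -0.2279, 0.1042]
tcp_rot: [0.07, 0.998, 0.0, 0.001]
contact_force: [-1.5, 1.1, 5.4]
gripper_width: -0.0
finger_force: 2.7
```

Emit:
step_arm(
  steps=[
    {"fingers":1,"slide":[0,0,0.001],"twist":[0,0,0]},
    {"fingers":1,"slide":[0.003,-0.0007,0.001],"twist":[0,0,0]},
    {"fingers":1,"slide":[0.0075,-0.0018,0.001],"twist":[0,0,0]},
    {"fingers":1,"slide":[0.0135,-0.0033,0.001],"twist":[0,0,0]},
    {"fingers":1,"slide":[0.0194,-0.0047,0.001],"twist":[0,0,0]},
  ],
)

```text
clock: 9.1
ee_pos: [0.5891, -0.2301, 0.1042]
tcp_rot: [0.07, 0.998, -0.0, 0.003]
contact_force: [0.6, 0.1, 6.7]
gripper_width: -0.0002
finger_force: 3.4
```

```bash
cat > mir.py <<'E'
from h import *
def mirror(v):
    i=optics.camera_info("wrist"); w=optics.capture("wrist"); g=cv2.cvtColor(w,cv2.COLOR_BGR2HSV)
    mk=((g[...,0]<20)&(g[...,1]>110)&(g[...,2]<130)).astype(np.uint8)  # brown
    gl=((g[...,0]>85)&(g[...,0]<115)&(g[...,1]>15)&(g[...,1]<70)&(g[...,2]>140)).astype(np.uint8); 
    n,l,st,ce=cv2.connectedComponentsWithStats(gl)
    for k in range(1,n):
        if st[k,4]>800:
            c,_=cv2.findContours((l==k).astype(np.uint8),0,2); bx=cv2.boxPoints(cv2.minAreaRect(c[0])); p=onplane("wrist",bx,.104,i)
            print(st[k].tolist(),p[:,:2].round(4).tolist())
    cv2.imwrite(v,w)
E
python3 -c "
from mir import *
mirror('pics/w5.png')"
```

```text
[228, 109, 110, 187, 12610] [[0.5104, -0.2413], [0.5172, -0.1935], [0.609, -0.2018], [0.6011, -0.2583]]
```

Emit:
step_arm(
  steps=[
    {"fingers":1,"slide":[0.006,-0.0014,0],"twist":[0,0,0]},
    {"fingers":1,"slide":[0.013,-0.0031,0],"twist":[0,0,0]},
    {"fingers":1,"slide":[0.02,-0.0048,0],"twist":[0,0,0]},
    {"fingers":1,"slide":[0.028,-0.0068,0],"twist":[0,0,0]},
    {"fingers":1,"slide":[0.035,-0.0085,0],"twist":[0,0,0]},
  ],
)

```text
clock: 9.65
ee_pos: [0.5531, -0.2338, 0.1041]
tcp_rot: [0.07, 0.998, -0.001, 0.003]
contact_force: [0.9, 0.5, 6.8]
gripper_width: 0.0
finger_force: 3.5
```

Emit:
step_arm(
  steps=[
    {"fingers":1,"slide":[0.007,-0.0017,0],"twist":[0,0,0]},
    {"fingers":1,"slide":[0.015,-0.0036,0],"twist":[0,0,0]},
    {"fingers":1,"slide":[0.022,-0.0053,0],"twist":[0,0,0]},
    {"fingers":1,"slide":[0.03,-0.0073,0],"twist":[0,0,0]},
    {"fingers":1,"slide":[0.035,-0.0085,0],"twist":[0,0,0]},
  ],
)

```text
clock: 10.15
ee_pos: [0.5172, -0.2376, 0.1041]
tcp_rot: [0.07, 0.998, -0.001, 0.003]
contact_force: [2.8, -0.0, 7.2]
gripper_width: 0.0004
finger_force: 3.6
```

```bash
python3 -c "
from mir import *
mirror('pics/w6.png')"
```

```text
(no output)
```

View pics/w6.png

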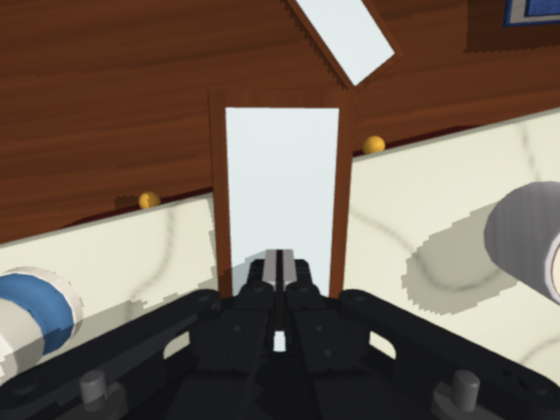

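The mirror's overhanging end is at corners (210,91) and (355,90). The marble edge meets its sides at (213,189) and (351,157).

Run:
```python
from h import *
n=onplane("wrist",[[210,91],[355,90]],.103); e=onplane("wrist",[[0,243],[213,190],[352,156],[560,108]],.1)
print(n,np.linalg.norm(n[1]-n[0])); print(e)
d=(e[3]-e[0])[:2]; d/=np.linalg.norm(d); nor=np.array([d[1],-d[0]]); print(nor,(n[:,:2]-e[0,:2])@nor, (e[:,:2]-e[0,:2])@nor)
m=n.mean(0); a=(n[1]-n[0])[:2]; print("mid",m,"yheading",np.degrees(np.arctan2(a[1],a[0])))
```

```text
[[ 0.4292 -0.2553  0.103 ]
 [ 0.4377 -0.1923  0.103 ]] 0.06366877226395976
[[ 0.4849 -0.377   0.1   ]
 [ 0.4732 -0.2635  0.1   ]
 [ 0.4664 -0.1951  0.1   ]
 [ 0.4582 -0.0999  0.1   ]]
[0.9954 0.0959] [-0.0438 -0.0292] [ 0.     -0.0008 -0.001   0.    ]
mid [ 0.4335 -0.2238  0.103 ] yheading 82.2773075849299
```

The end overhangs 29–44 mm. I'll slide it 6 mm more so that the whole end is well past 3 cm, then lift off.

Emit:
step_arm(
  steps=[
    {"fingers":1,"slide":[0.003,-0.0007,0],"twist":[0,0,0]},
    {"fingers":1,"slide":[0.006,-0.0014,0],"twist":[0,0,0]},
    {"fingers":1,"slide":[0.006,-0.0014,0],"twist":[0,0,0]},
    {"fingers":1,"slide":[0.006,-0.0014,-0.003],"twist":[0,0,0]},
    {"fingers":1,"slide":[0.006,-0.0014,-0.02],"twist":[0,0,0]},
  ],
)

```text
clock: 10.7
ee_pos: [0.5076, -0.2366, 0.121]
tcp_rot: [0.07, 0.998, 0.0, -0.002]
contact_force: [0.6, 0.1, -0.0]
gripper_width: 0.0001
finger_force: 0.0
```

Emit:
step_arm(
  steps=[
    {"fingers":0.3,"slide":[0,0,-0.04],"twist":[0,0,0]},
    {"fingers":0,"slide":[0.02,0,-0.08],"twist":[0,0,0]},
    {"fingers":0,"slide":[0.04,0,-0.08],"twist":[0,0,0]},
    {"fingers":0,"slide":[0.04,0,-0.08],"twist":[0,0,0]},
  ],
)

```text
clock: 11.1
ee_pos: [0.4676, -0.2318, 0.2032]
tcp_rot: [0.071, 0.998, 0.0, 0.0]
contact_force: [0.8, -0.3, 0.8]
gripper_width: 0.058
finger_force: 0.0
```

Run:
```python
from mir import *
mirror('pics/w7.png'); s=readout.read_state(); print(s["clock"],s["ee_pos"],s["tcp_rot"],s["gripper_width"])
```

```text
11.15 [ 0.4688 -0.2315  0.2025] [0.0702 0.9975 0.0003 0.0003] 0.0651735699970732
```

View pics/w7.png

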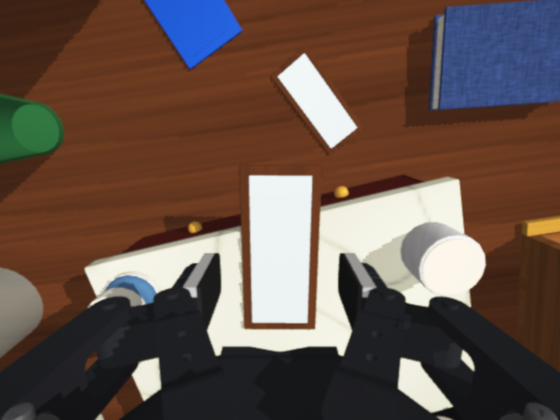

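The view shows the mirror with its glass at about (249,175) to (313,328), overhanging the edge. It lies level, midway between the fingers. I'll take its pose from the glass colour.

```bash
cat > glass.py <<'E'
from h import *
def glass(w,info,z=.104,roi=None,name="wrist"):
    b,g,r=[w[...,k].astype(int) for k in range(3)]
    mk=((b-r>=4)&(b>170)&(abs(b-r)<45)).astype(np.uint8)
    if roi: u0,u1,v0,v1=roi; m2=np.zeros_like(mk); m2[v0:v1,u0:u1]=mk[v0:v1,u0:u1]; mk=m2
    n,l,st,ce=cv2.connectedComponentsWithStats(mk); k=1+np.argmax(st[1:,4])
    c,_=cv2.findContours((l==k).astype(np.uint8),0,2); c=max(c,key=cv2.contourArea)
    q=cv2.approxPolyDP(c,.04*cv2.arcLength(c,True),True)[:,0]; 
    if len(q)!=4: q=cv2.boxPoints(cv2.minAreaRect(c))
    p=onplane(name,q,z,info); return q,p
E
python3 - <<'E'
from glass import *
s=readout.read_state(); i=optics.camera_info("wrist"); w=cv2.imread("pics/w7.png")
print(w[250,280],w[250,150],w[170,280],w[100,150])
q,p=glass(w,i,roi=(230,335,150,345)); print(q.tolist(),p,[np.linalg.norm(p[k]-p[k-1]) for k in range(4)])
c=p[:,:2].mean(0); print("center",c)
for k in range(4):
    d=(p[k]-p[k-1])[:2]
    if np.linalg.norm(d)>.1: d=d*np.sign(d[0]); ang=np.arctan2(d[1],d[0]); print("yaw",np.degrees(ang))
print(s["ee_pos"],R.from_quat(s["tcp_rot"]).as_matrix())
E
```

```text
[244 244 238] [162 181 183] [ 32  56 104] [ 33  60 108]
[[250, 176], [253, 321], [305, 322], [310, 177]] [[ 0.433  -0.2492  0.104 ]
 [ 0.5634 -0.2683  0.104 ]
 [ 0.5711 -0.2217  0.104 ]
 [ 0.4405 -0.2021  0.104 ]] [np.float64(0.04769626882187362), np.float64(0.13181698754160137), np.float64(0.04723331549981331), np.float64(0.1320742794576082)]
center [ 0.502  -0.2353]
yaw -8.330697636448798
yaw -8.5332480560416
[ 0.4688 -0.2315  0.2025] [[-0.9901  0.14    0.0006]
 [ 0.14    0.9901  0.0005]
 [-0.0006  0.0006 -1.    ]]
```

Emit:
step_arm(
  steps=[
    {"fingers":0,"slide":[0.0353,0.001,0.02],"twist":[0,0,0]},
    {"fingers":0,"slide":[0.0353,0.001,0.05],"twist":[0,0,0]},
    {"fingers":0,"slide":[0.0353,0.001,0.065],"twist":[0,0,0]},
    {"fingers":0,"slide":[0.0353,0.001,0.065],"twist":[0,0,0]},
    {"fingers":0,"slide":[0.0353,0.001,0.065],"twist":[0,0,0]},
  ],
)

```text
clock: 11.65
ee_pos: [0.435, -0.2259, 0.1368]
tcp_rot: [0.07, 0.998, -0.0, -0.001]
contact_force: [0.1, 0.0, 0.0]
gripper_width: 0.0853
finger_force: 0.0
```

Run:
```python
from glass import *
s=readout.read_state(); i=optics.camera_info("wrist"); w=optics.capture("wrist"); cv2.imwrite("pics/w8.png",w)
print(s["ee_pos"],s["tcp_rot"],s["gripper_width"])
g=cv2.cvtColor(w,cv2.COLOR_BGR2GRAY); p=proj("wrist",[[.428,-.2245,.103],[.434,-.2254,.102],[.453,-.228,.104]],i); print(p)
v=int(p[2,1]); b=w[v].astype(int); print(v,[(u,b[u].tolist()) for u in range(180,380,6)])
print(tool([.434,-.2254,.084]))
```

```text
[ 0.435  -0.2259  0.1368] [ 0.0697  0.9976 -0.0001 -0.0006] 0.08533954744958014
[[278.8355 232.9541]
 [278.7544 241.754 ]
 [278.8858 271.5991]]
271 [(180, [29, 27, 27]), (186, [29, 29, 32]), (192, [23, 36, 68]), (198, [14, 20, 47]), (204, [15, 17, 45]), (210, [16, 19, 49]), (216, [15, 19, 50]), (222, [16, 19, 51]), (228, [30, 53, 98]), (234, [31, 54, 100]), (240, [240, 240, 235]), (246, [245, 245, 239]), (252, [245, 245, 239]), (258, [245, 245, 239]), (264, [245, 245, 239]), (270, [245, 245, 240]), (276, [245, 245, 239]), (282, [245, 245, 239]), (288, [245, 245, 239]), (294, [245, 245, 239]), (300, [245, 245, 239]), (306, [245, 245, 239]), (312, [245, 245, 239]), (318, [210, 212, 209]), (324, [34, 60, 112]), (330, [30, 48, 95]), (336, [26, 30, 78]), (342, [71, 82, 105]), (348, [135, 154, 159]), (354, [147, 165, 167]), (360, [149, 169, 169]), (366, [151, 170, 172]), (372, [43, 47, 47]), (378, [19, 18, 18])]
[0.0015 0.0005 0.0534]
```

Run:
```python
import cv2
w=cv2.imread("pics/w8.png"); print([(v,w[v,279].tolist()) for v in range(215,262,3)])
```

```text
[(215, [33, 61, 111]), (218, [33, 58, 108]), (221, [32, 58, 107]), (224, [33, 59, 108]), (227, [31, 56, 104]), (230, [31, 55, 101]), (233, [33, 58, 105]), (236, [32, 57, 105]), (239, [33, 58, 106]), (242, [37, 61, 107]), (245, [237, 237, 232]), (248, [245, 245, 239]), (251, [245, 245, 239]), (254, [245, 245, 239]), (257, [245, 245, 239]), (260, [245, 245, 239])]
```

Emit:
step_arm(
  steps=[
    {"fingers":0,"slide":[0.001,0,0.02],"twist":[0,0,0]},
    {"fingers":0,"slide":[0.001,0,0.04],"twist":[0,0,0]},
    {"fingers":0,"slide":[0.001,0,0.053],"twist":[0,0,0]},
    {"fingers":0,"slide":[0.001,0,0.053],"twist":[0,0,0]},
    {"fingers":0,"slide":[0.001,0,0.053],"twist":[0,0,0]},
  ],
)

```text
clock: 12.2
ee_pos: [0.4341, -0.2259, 0.0847]
tcp_rot: [0.07, 0.998, -0.0, 0.0]
contact_force: [-0.4, -0.0, 0.6]
gripper_width: 0.0854
finger_force: 0.0
```

Emit:
step_arm(
  steps=[
    {"fingers":1,"slide":[0,0,0],"twist":[0,0,0]},
    {"fingers":1,"slide":[0,0,0],"twist":[0,0,0]},
    {"fingers":1,"slide":[0,0,0],"twist":[0,0,0]},
    {"fingers":1,"slide":[0,0,0],"twist":[0,0,0]},
  ],
  newtons=80,
)

```text
clock: 12.6
ee_pos: [0.4343, -0.2259, 0.0849]
tcp_rot: [0.07, 0.998, -0.0, 0.001]
contact_force: [-0.7, -0.9, 4.7]
gripper_width: 0.063
finger_force: 86.0
```

Emit:
step_arm(
  steps=[
    {"fingers":1,"slide":[0,0,-0.003],"twist":[0,0,0]},
    {"fingers":1,"slide":[0,0,-0.006],"twist":[0,0,0]},
    {"fingers":1,"slide":[0,0,-0.012],"twist":[0,0,0]},
    {"fingers":1,"slide":[0,0,-0.02],"twist":[0,0,0]},
    {"fingers":1,"slide":[0,0,-0.03],"twist":[0,0,0]},
  ],
)

```text
clock: 13.1
ee_pos: [0.4333, -0.2255, 0.1147]
tcp_rot: [0.07, 0.998, 0.0, -0.0]
contact_force: [0.5, 0.7, -0.7]
gripper_width: 0.0625
finger_force: 87.2
```

Run:
```python
from glass import *
s=readout.read_state(); i=optics.camera_info("wrist"); w=optics.capture("wrist"); cv2.imwrite("pics/w9.png",w)
a=optics.capture("scene"); cv2.imwrite("pics/s9.png",a)
print(s["ee_pos"],s["gripper_width"],s["contact_force"],s["moment"])
q,p=glass(w,i,.104+s["ee_pos"][2]-.0848,roi=(180,380,150,420)); print(q.tolist(),p)
f=lambda z:proj("scene",[[.435,-.2486,z],[.5625,-.269,z],[.5695,-.222,z],[.4425,-.20,z]]); print(f(.104+s["ee_pos"][2]-.0848))
i2=optics.camera_info("scene"); q,p=glass(a,i2,.104+s["ee_pos"][2]-.0848,roi=(240,285,215,280),name="scene"); print(q.tolist(),p,p.mean(0))
```

```text
[ 0.4333 -0.2255  0.1147] 0.06250863122743626 [ 0.4693  0.6667 -0.6878] [-0.0151  0.0564  0.0203]
[[225, 286], [229, 345], [329, 345], [333, 287]] [[ 0.4301 -0.249   0.1339]
 [ 0.4608 -0.2529  0.1339]
 [ 0.4675 -0.2059  0.1339]
 [ 0.4374 -0.2011  0.1339]]
[[233.2222 213.1278]
 [247.2956 242.9592]
 [263.4906 238.514 ]
 [249.1283 209.1417]]
[[240, 215], [247, 242], [261, 239], [251, 216]] [[ 0.4519 -0.235   0.1339]
 [ 0.5589 -0.268   0.1339]
 [ 0.5677 -0.2289  0.1339]
 [ 0.4715 -0.2091  0.1339]] [ 0.5125 -0.2353  0.1339]
```

The mirror is held and level: the far end is seen at scene (247,242) and (261,239), as predicted for a level pose. I'll lift and carry it to the cupboard front.

Emit:
step_arm(
  steps=[
    {"fingers":1,"slide":[0,0,-0.015],"twist":[0,0,0]},
    {"fingers":1,"slide":[0,0,-0.035],"twist":[0,0,0]},
    {"fingers":1,"slide":[0,0,-0.06],"twist":[0,0,0]},
    {"fingers":1,"slide":[0,0,-0.085],"twist":[0,0,0]},
    {"fingers":1,"slide":[0,0,-0.1],"twist":[0,0,0]},
  ],
)

```text
clock: 13.7
ee_pos: [0.4341, -0.2259, 0.216]
tcp_rot: [0.07, 0.998, -0.0, 0.001]
contact_force: [-0.1, 0.0, -1.4]
gripper_width: 0.0623
finger_force: 87.4
```

Emit:
step_arm(
  steps=[
    {"fingers":1,"slide":[0.003,0.02,0],"twist":[0,0,0]},
    {"fingers":1,"slide":[0.0082,0.055,0],"twist":[0,0,0]},
    {"fingers":1,"slide":[0.0142,0.095,0],"twist":[0,0,0]},
    {"fingers":1,"slide":[0.0201,0.135,0],"twist":[0,0,0]},
    {"fingers":1,"slide":[0.0261,0.175,0],"twist":[0,0,0]},
  ],
)

```text
clock: 14.2
ee_pos: [0.4318, -0.0472, 0.2144]
tcp_rot: [0.07, 0.998, 0.0, 0.0]
contact_force: [0.5, -0.7, -1.6]
gripper_width: 0.0628
finger_force: 87.4
```

Emit:
step_arm(
  steps=[
    {"fingers":1,"slide":[0.006,0.04,0],"twist":[0,0,0]},
    {"fingers":1,"slide":[0.0119,0.08,0],"twist":[0,0,0]},
    {"fingers":1,"slide":[0.0179,0.12,0],"twist":[0,0,0]},
    {"fingers":1,"slide":[0.0238,0.16,0],"twist":[0,0,0]},
    {"fingers":1,"slide":[0.0283,0.19,0],"twist":[0,0,0]},
  ],
)

```text
clock: 14.7
ee_pos: [0.4301, 0.146, 0.2143]
tcp_rot: [0.069, 0.998, 0.0, 0.0]
contact_force: [0.2, -0.3, -0.8]
gripper_width: 0.0633
finger_force: 87.4
```

Emit:
step_arm(
  steps=[
    {"fingers":1,"slide":[0.0015,0.01,0],"twist":[0,0,-0.04]},
    {"fingers":1,"slide":[0.003,0.019,0],"twist":[0,0,-0.1]},
    {"fingers":1,"slide":[0.003,0.019,0],"twist":[0,0,-0.164]},
    {"fingers":1,"slide":[0.003,0.019,0],"twist":[0,0,-0.164]},
    {"fingers":1,"slide":[0.003,0.019,0],"twist":[0,0,-0.164]},
  ],
)

```text
clock: 15.2
ee_pos: [0.4303, 0.1617, 0.2141]
tcp_rot: [-0.011, 1.0, -0.0, -0.0]
contact_force: [-0.1, 0.6, -0.6]
gripper_width: 0.0626
finger_force: 87.4
```

Run:
```python
from glass import *
s=readout.read_state(); i=optics.camera_info("wrist"); w=optics.capture("wrist"); cv2.imwrite("pics/w10.png",w)
a=optics.capture("scene"); cv2.imwrite("pics/s10.png",a); b=optics.capture("top"); cv2.imwrite("pics/t10.png",b)
print(s["clock"],s["ee_pos"],s["tcp_rot"],s["gripper_width"],s["contact_force"],s["moment"])
# predicted far corners if level, vs image
e=s["ee_pos"]; r=R.from_quat(s["tcp_rot"]).as_matrix(); mz=e[2]+.0192
xm=-r[:,0]; ym=r[:,1]
P=[e+xm*d+ym*t for d in(.0,.136) for t in(-.0255,.0255)]; P=np.array(P); P[:,2]=mz
for n,im in(("scene",a),("top",b)):
    pp=proj(n,P); print(n,pp.round(1).tolist()); u0,v0=pp.min(0).astype(int)-6; u1,v1=pp.max(0).astype(int)+6
    q,p=glass(im,optics.camera_info(n),mz,(u0,u1,v0,v1),n); print(q.tolist())
# shelf front edge profile in the top view: local y=-28-70 line
c=np.array([.6545,.193]); y=-.1
for x in np.arange(-.105,-.04,.005):
    pt=[c[0]+x-.0175*y,c[1]+y+.0175*x]
    u=proj("top",[[*pt,.115]])[0]; k=proj("scene",[[*pt,.115]])[0]; print(round(x,3),u.round(1),b[int(round(u[1])),int(round(u[0]))])
```

```text
15.2 [0.4303 0.1617 0.2141] [-0.0109  0.9999 -0.0002 -0.0001] 0.06255651976469104 [-0.1441  0.6423 -0.6126] [-0.0414  0.0823 -0.02  ]
scene [[342.9, 147.1], [356.0, 142.3], [371.1, 170.4], [384.5, 165.0]]
[[346.0000305175781, 149.99998474121094], [354.0000305175781, 141.99998474121094], [368.0000305175781, 155.99998474121094], [360.0000305175781, 163.99998474121094]]
top [[189.9, 216.7], [171.0, 217.6], [189.0, 167.2], [170.3, 168.1]]
[[172, 170], [173, 192], [188, 206], [188, 169]]
-0.105 [213.2 180.3] [ 66 125 177]
-0.1 [213.1 178.6] [ 64 120 174]
-0.095 [213.1 176.9] [ 65 122 174]
-0.09 [213.1 175.3] [ 65 126 179]
-0.085 [213.  173.6] [ 65 125 180]
-0.08 [213. 172.] [ 68 125 178]
-0.075 [213.  170.3] [ 98 151 189]
-0.07 [212.9 168.7] [125 177 206]
-0.065 [212.9 167. ] [145 196 225]
-0.06 [212.8 165.4] [139 194 221]
-0.055 [212.8 163.7] [139 193 221]
-0.05 [212.8 162.1] [134 187 215]
-0.045 [212.7 160.5] [132 184 212]
```

The shelf's front edge is seen where predicted (local x ≈ -75 mm) and the mirror is level. I'll lower it in front of the cupboard and insert it.

Emit:
step_arm(
  steps=[
    {"fingers":1,"slide":[0,0.001,0.02],"twist":[0,0,0]},
    {"fingers":1,"slide":[0,0.001,0.05],"twist":[0,0,0]},
    {"fingers":1,"slide":[0,0.001,0.08],"twist":[0,0,0]},
    {"fingers":1,"slide":[0,0.001,0.098],"twist":[0,0,0]},
    {"fingers":1,"slide":[0,0.001,0.098],"twist":[0,0,0]},
  ],
)

```text
clock: 15.85
ee_pos: [0.4286, 0.1626, 0.1141]
tcp_rot: [-0.012, 1.0, -0.001, -0.002]
contact_force: [0.0, -1.0, -0.9]
gripper_width: 0.0624
finger_force: 87.6
```

Emit:
step_arm(
  steps=[
    {"fingers":1,"slide":[-0.015,0,0],"twist":[0,0,0]},
    {"fingers":1,"slide":[-0.035,0,0],"twist":[0,0,0]},
    {"fingers":1,"slide":[-0.055,0,0],"twist":[0,0,0]},
    {"fingers":1,"slide":[-0.075,0,0],"twist":[0,0,0]},
    {"fingers":1,"slide":[-0.09,0,0],"twist":[0,0,0]},
  ],
)

```text
clock: 16.35
ee_pos: [0.5223, 0.1658, 0.1177]
tcp_rot: [-0.012, 1.0, 0.0, 0.001]
contact_force: [-0.1, 0.1, -1.2]
gripper_width: 0.0623
finger_force: 87.6
```

Emit:
step_arm(
  steps=[
    {"fingers":1,"slide":[-0.015,0,0],"twist":[0,0,0]},
    {"fingers":1,"slide":[-0.03,0,0],"twist":[0,0,0]},
    {"fingers":1,"slide":[-0.043,0,0],"twist":[0,0,0]},
    {"fingers":1,"slide":[-0.043,0,0],"twist":[0,0,0]},
    {"fingers":1,"slide":[-0.043,0,0],"twist":[0,0,0]},
  ],
)

```text
clock: 16.85
ee_pos: [0.5631, 0.1668, 0.1169]
tcp_rot: [-0.012, 1.0, 0.0, 0.0]
contact_force: [-0.5, 0.5, -1.3]
gripper_width: 0.0631
finger_force: 87.6
```

Emit:
step_arm(
  steps=[
    {"fingers":1,"slide":[0,0,0.004],"twist":[0,0,0]},
    {"fingers":1,"slide":[0,0,0.007],"twist":[0,0,0]},
    {"fingers":1,"slide":[0,0,0.01],"twist":[0,0,0]},
    {"fingers":1,"slide":[0,0,0.012],"twist":[0,0,0]},
    {"fingers":1,"slide":[0,0,0.012],"twist":[0,0,0]},
  ],
)

```text
clock: 17.35
ee_pos: [0.5629, 0.1668, 0.1038]
tcp_rot: [-0.012, 1.0, -0.0, -0.0]
contact_force: [-0.7, -0.7, -0.3]
gripper_width: 0.0628
finger_force: 87.6
```

Emit:
step_arm(
  steps=[
    {"fingers":1,"slide":[0,0,0.001],"twist":[0,0,0]},
    {"fingers":1,"slide":[0,0,0.002],"twist":[0,0,0]},
    {"fingers":1,"slide":[0,0,0.003],"twist":[0,0,0]},
    {"fingers":1,"slide":[0,0,0.003],"twist":[0,0,0]},
    {"fingers":1,"slide":[0,0,0.003],"twist":[0,0,0]},
  ],
)

```text
clock: 17.85
ee_pos: [0.5633, 0.1668, 0.1013]
tcp_rot: [-0.012, 1.0, 0.0, 0.0]
contact_force: [-0.6, -0.4, -0.4]
gripper_width: 0.0627
finger_force: 87.6
```

Emit:
step_arm(
  steps=[
    {"fingers":1,"slide":[0,0,0.001],"twist":[0,0,0]},
    {"fingers":1,"slide":[0,0,0.001],"twist":[0,0,0]},
    {"fingers":1,"slide":[0,0,0.002],"twist":[0,0,0]},
    {"fingers":1,"slide":[0,0,0.002],"twist":[0,0,0]},
  ],
)

```text
clock: 18.25
ee_pos: [0.5635, 0.1669, 0.1005]
tcp_rot: [-0.012, 1.0, 0.0, 0.0]
contact_force: [-4.4, -0.3, 9.5]
gripper_width: 0.0628
finger_force: 88.5
```

Emit:
step_arm(
  steps=[
    {"fingers":1,"slide":[0,0,-0.001],"twist":[0,0,0]},
    {"fingers":0.2,"slide":[0,0,-0.001],"twist":[0,0,0]},
    {"fingers":0,"slide":[0,0,-0.001],"twist":[0,0,0]},
    {"fingers":0,"slide":[0,0,-0.001],"twist":[0,0,0]},
    {"fingers":0,"slide":[0,0,-0.001],"twist":[0,0,0]},
  ],
)

```text
clock: 18.75
ee_pos: [0.5631, 0.1668, 0.0999]
tcp_rot: [-0.012, 1.0, -0.0, -0.0]
contact_force: [0.1, -0.7, 0.4]
gripper_width: 0.0852
finger_force: 0.0
```

Emit:
step_arm(
  steps=[
    {"fingers":0,"slide":[0,0,-0.005],"twist":[0,0,0]},
    {"fingers":0,"slide":[0,0,-0.02],"twist":[0,0,0]},
    {"fingers":0,"slide":[0,0,-0.05],"twist":[0,0,0]},
    {"fingers":0,"slide":[0.03,0,-0.09],"twist":[0,0,0]},
    {"fingers":0,"slide":[0.06,0,-0.12],"twist":[0,0,0]},
  ],
)

```text
clock: 19.25
ee_pos: [0.5036, 0.1654, 0.2232]
tcp_rot: [-0.012, 1.0, 0.0, 0.001]
contact_force: [-0.2, -0.2, 0.6]
gripper_width: 0.0855
finger_force: 0.0
```

Run:
```python
from glass import *
s=readout.read_state(); i=optics.camera_info("wrist"); w=optics.capture("wrist"); cv2.imwrite("pics/w11.png",w)
print(s["clock"],s["ee_pos"],s["tcp_rot"],s["gripper_width"],s["contact_force"])
c=np.array([.6545,.193]); L=lambda p:np.c_[(p[:,0]-c[0])+.0175*(p[:,1]-c[1]),(p[:,1]-c[1])-.0175*(p[:,0]-c[0])]
q,p=glass(w,i,.119,roi=(150,420,150,420)); print(q.tolist(),L(p))
u=q.mean(0).astype(int); print("col",u,[(v,w[v,u[0]].tolist()) for v in range(max(0,q[:,1].min()-40),q[:,1].min()+8,3)])
```

```text
19.25 [0.5036 0.1654 0.2232] [-0.0116  0.9999  0.0004  0.0014] 0.08551356826284365 [-0.1778 -0.2197  0.6153]
[[252, 280], [254, 344], [304, 344], [306, 280]] [[-0.09   -0.0482]
 [-0.0229 -0.0475]
 [-0.0231  0.0001]
 [-0.0902  0.0001]]
col [279 312] [(240, [42, 83, 139]), (243, [40, 82, 135]), (246, [39, 78, 129]), (249, [39, 79, 131]), (252, [39, 78, 131]), (255, [42, 85, 141]), (258, [41, 82, 135]), (261, [39, 80, 133]), (264, [42, 82, 136]), (267, [43, 84, 139]), (270, [29, 53, 94]), (273, [32, 57, 105]), (276, [33, 58, 106]), (279, [175, 181, 185]), (282, [245, 245, 239]), (285, [245, 245, 239])]
```

The mirror lies flat on the shelf with its near end at local x ≈ -97 mm. I'll push it about 17 mm further in with the shut fingertips, for margin.

Emit:
step_arm(
  steps=[
    {"fingers":1,"slide":[-0.031,0.001,0],"twist":[0,0,0]},
    {"fingers":1,"slide":[-0.031,0.001,0],"twist":[0,0,0]},
    {"fingers":1,"slide":[-0.031,0.001,0],"twist":[0,0,0]},
    {"fingers":1,"slide":[-0.031,0.001,0.03],"twist":[0,0,0]},
    {"fingers":1,"slide":[-0.031,0.001,0.06],"twist":[0,0,0]},
  ],
)

```text
clock: 19.8
ee_pos: [0.5342, 0.1673, 0.1605]
tcp_rot: [-0.012, 1.0, 0.0, 0.001]
contact_force: [0.7, 0.7, -0.2]
gripper_width: 0.0121
finger_force: 0.0
```

Emit:
step_arm(
  steps=[
    {"fingers":1,"slide":[0,0,0.025],"twist":[0,0,0]},
    {"fingers":1,"slide":[0,0,0.045],"twist":[0,0,0]},
    {"fingers":1,"slide":[0,0,0.053],"twist":[0,0,0]},
    {"fingers":1,"slide":[0,0,0.053],"twist":[0,0,0]},
    {"fingers":1,"slide":[0,0,0.053],"twist":[0,0,0]},
  ],
)

```text
clock: 20.3
ee_pos: [0.5347, 0.1673, 0.1081]
tcp_rot: [-0.012, 1.0, 0.0, 0.001]
contact_force: [0.2, 0.5, 0.3]
gripper_width: -0.0001
finger_force: 0.0
```

Emit:
step_arm(
  steps=[
    {"fingers":1,"slide":[-0.004,0,0],"twist":[0,0,0]},
    {"fingers":1,"slide":[-0.008,0,0],"twist":[0,0,0]},
    {"fingers":1,"slide":[-0.011,0,0],"twist":[0,0,0]},
    {"fingers":1,"slide":[-0.014,0,0],"twist":[0,0,0]},
    {"fingers":1,"slide":[-0.017,0,0],"twist":[0,0,0]},
  ],
)

```text
clock: 20.8
ee_pos: [0.5515, 0.1675, 0.1073]
tcp_rot: [-0.012, 1.0, 0.0, 0.0]
contact_force: [-1.2, -0.7, -0.1]
gripper_width: -0.0002
finger_force: 0.2
```

Emit:
step_arm(
  steps=[
    {"fingers":1,"slide":[-0.003,0,0],"twist":[0,0,0]},
    {"fingers":1,"slide":[-0.006,0,0],"twist":[0,0,0]},
    {"fingers":1,"slide":[-0.009,0,0],"twist":[0,0,0]},
    {"fingers":1,"slide":[-0.012,0,0],"twist":[0,0,0]},
    {"fingers":1,"slide":[-0.012,0,0],"twist":[0,0,0]},
  ],
)

```text
clock: 21.3
ee_pos: [0.5637, 0.1678, 0.1072]
tcp_rot: [-0.012, 1.0, 0.0, 0.0]
contact_force: [-0.3, 0.8, 0.7]
gripper_width: -0.0002
finger_force: 0.0
```

Emit:
step_arm(
  steps=[
    {"fingers":1,"slide":[0.01,0,0],"twist":[0,0,0]},
    {"fingers":1,"slide":[0.025,0,-0.02],"twist":[0,0,0]},
    {"fingers":1,"slide":[0.04,0,-0.06],"twist":[0,0,0]},
    {"fingers":1,"slide":[0.055,0,-0.1],"twist":[0,0,0]},
    {"fingers":1,"slide":[0.06,0,-0.115],"twist":[0,0,0]},
  ],
)

```text
clock: 21.8
ee_pos: [0.5029, 0.167, 0.2258]
tcp_rot: [-0.012, 1.0, 0.001, 0.002]
contact_force: [0.9, 0.1, 0.8]
gripper_width: 0.0004
finger_force: 0.0
```

Run:
```python
from glass import *
s=readout.read_state(); i=optics.camera_info("wrist"); w=optics.capture("wrist"); cv2.imwrite("pics/w12.png",w)
print(s["clock"],s["ee_pos"],s["tcp_rot"],s["gripper_width"],s["contact_force"])
c=np.array([.6545,.193]); L=lambda p:np.c_[(p[:,0]-c[0])+.0175*(p[:,1]-c[1]),(p[:,1]-c[1])-.0175*(p[:,0]-c[0])]
q,p=glass(w,i,.119,roi=(150,420,150,420)); print(q.tolist(),L(p))
u=int(q[:,0].mean()); v0=q[:,1].min(); print([(v,w[v,u].tolist()) for v in range(v0-40,v0+8,3)])
# door: white panels in top view; handle
b=optics.capture("top"); cv2.imwrite("pics/t12.png",b)
hh=cv2.cvtColor(b,cv2.COLOR_BGR2HSV)[195:230,100:150]; mk=(hh[...,0]>18)&(hh[...,0]<32)&(hh[...,1]>140)&(hh[...,2]>110); vv,uu=np.nonzero(mk); print("handle px",sorted(zip(uu+100,vv+195))[:8])
b0=cv2.imread("pics/top.png"); d=cv2.absdiff(b,b0).max(2)
for n,(u0,u1,v0,v1) in dict(candle=(272,292,180,200),jar=(360,382,176,196),vase=(335,375,92,128),clock=(266,292,112,136),book=(220,270,228,262),tumbler=(392,424,226,254),white=(290,318,222,256)).items(): print(n,(d[v0:v1,u0:u1]>50).sum())
```

```text
21.8 [0.5029 0.167  0.2258] [-0.0125  0.9999  0.0012  0.0022] 0.0003788741006817162 [0.9199 0.1449 0.8215]
[[276, 331], [274, 342], [284, 343], [283, 331]] [[-0.0358 -0.0246]
 [-0.0236 -0.0264]
 [-0.0225 -0.0168]
 [-0.0359 -0.0179]]
[(291, [43, 39, 40]), (294, [43, 39, 41]), (297, [43, 40, 41]), (300, [43, 39, 41]), (303, [42, 39, 40]), (306, [41, 39, 41]), (309, [40, 38, 40]), (312, [41, 39, 40]), (315, [41, 39, 40]), (318, [41, 39, 41]), (321, [41, 40, 41]), (324, [40, 39, 40]), (327, [40, 38, 40]), (330, [105, 103, 98]), (333, [254, 254, 252]), (336, [247, 247, 242])]
handle px [(np.int64(118), np.int64(215)), (np.int64(118), np.int64(216)), (np.int64(118), np.int64(217)), (np.int64(119), np.int64(214)), (np.int64(119), np.int64(215)), (np.int64(119), np.int64(216)), (np.int64(119), np.int64(217)), (np.int64(120), np.int64(214))]
candle 0
jar 0
vase 110
clock 0
book 0
tumbler 0
white 0
```

Run:
```python
from glass import *
i=optics.camera_info("wrist"); w=cv2.imread("pics/w12.png")
c=np.array([.6545,.193]); L=lambda p:np.c_[(p[:,0]-c[0])+.0175*(p[:,1]-c[1]),(p[:,1]-c[1])-.0175*(p[:,0]-c[0])]
for u in(258,300):
    g=w[:,u].astype(int); vs=[v for v in range(200,400) if g[v,0]>200]; v=vs[0]; 
    print(u,v,g[v-24:v+3:3].tolist(),L(onplane("wrist",[[u,v]],.119,i)))
v=300; print([(u,w[v,u].tolist()) for u in range(225,340,5)])
b=cv2.imread("pics/t12.png");b0=cv2.imread("pics/top.png"); d=(cv2.absdiff(b,b0).max(2)>50); vv,uu=np.nonzero(d[85:135,325:385]); print("vase diff",uu.min()+325,uu.max()+325,vv.min()+85,vv.max()+85)
f=lambda x:np.float32(cv2.cvtColor(x[92:130,336:376],cv2.COLOR_BGR2GRAY)); print(cv2.phaseCorrelate(f(b0),f(b)), onplane("top",[[355,110]],.1))
```

```text
Traceback (most recent call last):
IndexError: list index out of range
```

Emit:
step_arm(
  steps=[
    {"fingers":0.3,"slide":[0.03,0,-0.03],"twist":[0,0,0]},
    {"fingers":0.0,"slide":[0.06,0,-0.05],"twist":[0,0,0]},
    {"fingers":0.0,"slide":[0.06,0,-0.05],"twist":[0,0,0]},
    {"fingers":0.0,"slide":[0.06,0,-0.05],"twist":[0,0,0]},
  ],
)

```text
clock: 22.3
ee_pos: [0.443, 0.1648, 0.2713]
tcp_rot: [-0.012, 1.0, -0.0, -0.0]
contact_force: [0.2, 1.3, 0.3]
gripper_width: 0.0582
finger_force: 0.0
```

Run:
```python
from glass import *
i=optics.camera_info("wrist"); w=optics.capture("wrist"); cv2.imwrite("pics/w13.png",w)
c=np.array([.6545,.193]); L=lambda p:np.c_[(p[:,0]-c[0])+.0175*(p[:,1]-c[1]),(p[:,1]-c[1])-.0175*(p[:,0]-c[0])]
P=np.array([[c[0]+x-.0175*y,c[1]+y+.0175*x,.119] for x,y in((-.08,-.025),(-.0725,-.025),(-.08,-.057),(-.08,.007))]); print(proj("wrist",P,i))
for u in(262,279,296):
    g=w[:,u].astype(int); vs=[v for v in range(200,410) if g[v,0]>200]
    if vs: v=vs[0]; print(u,v,g[v-30:v+3:3].tolist(),L(onplane("wrist",[[u,v]],.119,i)))
b=optics.capture("top"); cv2.imwrite("pics/t13.png",b); b0=cv2.imread("pics/top.png")
d=(cv2.absdiff(b,b0).max(2)>50); vv,uu=np.nonzero(d[85:135,325:385]); print("vase diff",len(uu),uu.min()+325 if len(uu) else 0,uu.max()+325 if len(uu) else 0,vv.min()+85 if len(uu) else 0,vv.max()+85 if len(uu) else 0)
f=lambda x:np.float32(cv2.cvtColor(x[92:130,336:376],cv2.COLOR_BGR2GRAY)); print(cv2.phaseCorrelate(f(b0),f(b)), onplane("top",[[355,110]],.1))
q,p=glass(b,optics.camera_info("top"),.119,(130,222,150,185),"top"); print(q.tolist(),L(p))
```

```text
[[277.3283 318.02  ]
 [277.2947 323.9295]
 [248.4083 317.8485]
 [306.2411 318.1915]]
262 324 [[50, 97, 156], [46, 91, 149], [46, 90, 148], [60, 116, 187], [66, 131, 210], [54, 107, 175], [49, 97, 157], [43, 83, 137], [39, 69, 125], [41, 73, 130], [234, 235, 234]] [[-0.0723 -0.042 ]]
279 324 [[49, 98, 158], [48, 94, 152], [47, 93, 153], [48, 91, 149], [48, 94, 151], [50, 97, 159], [51, 97, 160], [44, 85, 140], [38, 68, 121], [41, 70, 126], [234, 235, 234]] [[-0.0724 -0.0231]]
296 324 [[50, 97, 157], [48, 93, 154], [49, 96, 157], [47, 93, 152], [46, 90, 144], [50, 99, 160], [50, 98, 161], [43, 84, 137], [39, 67, 121], [42, 72, 127], [234, 235, 234]] [[-0.0726 -0.0042]]
vase diff 66 342 361 117 126
((0.1812979462179456, 0.06498404845959982), 0.9749402503669262) [[ 0.7598 -0.3396  0.1   ]]
[[195, 160], [180, 161], [180, 168], [194, 168]] [[-0.0422 -0.0479]
 [-0.0433 -0.0031]
 [-0.0645 -0.0029]
 [-0.0664 -0.0445]]
```

The mirror is fully inside (near end at local x ≈ -80 mm) and nothing else has moved. I'll check the door angle once more from the earlier wrist frame before handing in.

Run:
```python
from h import *
s=readout.read_state(); i=optics.camera_info("wrist"); T=np.eye(4); T[:3,:3]=R.from_quat(s["tcp_rot"]).as_matrix(); T[:3,3]=s["ee_pos"]
C=np.linalg.inv(T)@i["cam_to_world"]
T2=np.eye(4); T2[:3,:3]=R.from_quat([.6629,.7487,-.0005,-.0001]).as_matrix(); T2[:3,3]=[.4436,.3539,.2857]
j=dict(camera_matrix=i["camera_matrix"],cam_to_world=T2@C)
w=cv2.imread("pics/w3.png"); h=cv2.cvtColor(w,cv2.COLOR_BGR2HSV); mk=(h[...,0]>15)&(h[...,0]<35)&(h[...,1]>120)&(h[...,2]>80)
for v in range(180,240,3): 
    u=np.nonzero(mk[v,255:300])[0]+255; print(v,(u.min(),u.max()) if len(u) else None,end=' ')
A=np.array([.550,.3205])
for v in(216,220,224):
    p=onplane("wrist",[[277,v]],.161,j)[0]; r=p[:2]-A; print(p,np.linalg.norm(r),np.radians((np.degrees(np.arctan2(-.1008,-.0452))-np.degrees(np.arctan2(r[1],r[0])))%360))
for th in(1.35,1.4,1.45):
    q=A+np.array([[np.cos(th),np.sin(th)],[-np.sin(th),np.cos(th)]])@[-.0452,-.1008]; print(th,q,proj("wrist",[[*q,.161],[*q,.098]],j),proj("top",[[*q,.161]]))
# white panel tops rows in top view
b=cv2.imread("pics/t13.png"); g=b.min(2)
for v in range(180,232,4): print(v,[u for u in range(120,170) if g[v,u]>150])
```

```text
180 None 183 None 186 None 189 None 192 None 195 (np.int64(274), np.int64(280)) 198 (np.int64(272), np.int64(281)) 201 (np.int64(272), np.int64(282)) 204 (np.int64(271), np.int64(282)) 207 (np.int64(271), np.int64(283)) 210 (np.int64(271), np.int64(283)) 213 (np.int64(273), np.int64(282)) 216 (np.int64(274), np.int64(281)) 219 (np.int64(274), np.int64(281)) 222 (np.int64(274), np.int64(282)) 225 (np.int64(274), np.int64(282)) 228 (np.int64(274), np.int64(281)) 231 None 234 None 237 None [0.4431 0.3464 0.161 ] 0.11000840703294182 1.3872112761367865
[0.4435 0.3427 0.161 ] 0.10873942933383256 1.3544747464543465
[0.444  0.3389 0.161 ] 0.10758185204194369 1.3207593021810118
1.35 [0.4417 0.3425] [[275.0369 219.9095]
 [275.8238 204.21  ]] [[122.6819 217.4761]]
1.4 [0.443  0.3479] [[277.0761 214.4319]
 [277.498  199.658 ]] [[120.8074 217.0915]]
1.45 [0.4445 0.3532] [[279.4191 209.0076]
 [279.4181 195.1582]] [[118.9597 216.6131]]
180 []
184 []
188 []
192 []
196 []
200 []
204 []
208 []
212 []
216 []
220 []
224 []
228 []
```

The wrist frame puts the post's top at about (277,207), which matches a door angle of about 1.45 rad, so it is fully open. Everything is in place and the arm is clear.

```bash
python3 -c "
from station import arm
print(arm.hand_in())"
```

```text
the job is handed in; nothing more can be done
None
```

I handed the job in at about 22 s of the 72 s limit: the door is folded fully open (about 1.45 rad), the mirror lies flat on the upper shelf with its near end about 20 mm behind the door line, and the other things I re-checked in the top view stayed put (the remote and the tumbler's surroundings were not separately measured).

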